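Nest the beakers in their case, close it on its dowels and hold it shut

TASK

Pack the colour beakers away: stand the medium orange beaker upright inside the large grey one in the wooden case, then the small blue one inside the orange one. Then lift the upper half of the case by its grip bar, set it over the dowels of the lower half until the two halves meet all round, and finish still gripping the bar and pressing straight down with about 15 N, so that I can tape the case shut. Do not tip a beaker over, and leave the tape, the sanding block, the beech block and the eraser where they are.

Things in the scene. Friction and masses are not known exactly. Their poses are not given: they have to be found in the camera images.
- case_base: Lower half of a wooden case, loose, about 0.9 kg: 84 (x) by 140 (y, long way) by 34 mm high; round pocket 64 mm across in the middle, its floor 8 mm above the underside. Two dowels, 10 mm thick, stand on its top face at x = 0, y = +54 and -54 mm, rising 22 mm, the last 6 mm tapered to 5 mm. Origin: centre of underside, z up.
- case_top: Upper half, on the table right way up, 0.2-0.4 kg: 84 (x) by 140 (y, long) by 56 mm high; from below a hollow 68x68x48 mm and two chamfered 12 mm holes, 26 mm deep, at y = +54 and -54 mm; fits either way round. On top a pale grip bar 22 (x) by 74 (y) by 32 mm high. Origin: centre of underside, z up; closed, it lies 34 mm above the lower half's origin.
- cup_large: Large grey beaker, 34 mm high, 59 mm across the rim, 57 at the foot, wall and floor 3 mm; stands in the pocket of the case's lower half and stays there, rim 42 mm above the table. Origin: centre of underside, z up.
- cup_medium: Medium orange beaker standing on the table, 48 mm high, 43 mm across the rim, 41 at the foot, wall and floor 3 mm, 0.05 kg. Inside the large beaker its rim is 17 mm above that one's. Origin: centre of underside, z up.
- cup_small: Small blue beaker standing on the table, 62 mm high, 29 mm across the rim, 27 at the foot, wall and floor 3 mm, 0.04 kg. Inside the medium beaker its rim is 17 mm above that one's. Origin: centre of underside, z up.
- masking_tape: flat ring of cream masking tape, 103 mm across, 24 mm high; lies near the work and is to be left alone. Origin: centre of its underside.
- sanding_block: brown cork sanding block, 56 x 92 mm, 27 mm high; lies near the work and is to be left alone. Origin: centre of its underside.
- blank_stub: short block of pale beech, 30 x 62 mm, 28 mm high; lies near the work and is to be left alone. Origin: centre of its underside.
- eraser: blue and white eraser, 19 x 42 mm, 12 mm high; lies near the work and is to be left alone. Origin: centre of its underside.

How it is judged:
By the outcome, as a careful person would: the job done as asked, in the order asked, and still so for the second after the job is handed in, while the arm keeps its last pose, push and grip.
It also fails if it takes over 72 s, if anything falls off the work surface, if the arm or the gripper's body presses on something with over 40 N, if the wrist force passes 120 N, or if a joint passes its speed limit or range.

ROBOT

A 6-joint arm with a two-finger parallel gripper is mounted at the origin on a cart in front of the work surface, level with it; the furniture and walls round the work are solid. World frame = base frame: x ahead of the robot, y to its left, z up, the work surface at z = 0. Lengths are in mm, angles in rad, forces in N, time in s.
With the tool pointing down it reaches from about 275 to 1000 mm from the base axis. Payload 8.4 kg.
Tool frame: the origin (TCP) lies between the finger pads; the fingertips stand 22 mm ahead of it and the grasp point (between the pads) lies 3 mm ahead of it (r.nose_length is the z of the fingertips in the tool frame, in mm); z points along the fingers, y is the line along which they close (so a half turn about z gives the same grasp; the last joint's range is limited). The gripper opens to 85 mm and grips with 20 to 120 N. Pads are 22 mm wide; open, the fingers measure 114 mm over their backs; the gripper's body (76 mm by 85 mm) begins 54 mm behind the grasp point. The pads swing forward as they close: fully open they stand 13 mm farther back than shut.
Start: joints at [-1.27, 0.353, 1.633, -0, 1.155, -0.002], TCP at [186.37, -596.569, 253.281] pointing down, gripper open.
Joint ranges: [-2.63, 2.63], [-0.92, 2.1], [0.06, 2.66], [-1.3, 4.44], [0, 2.69], [-3.02, 3.02]. Speed limits (rad/s): [2.22, 2.22, 2.79, 3.14, 3.14, 3.14].

INTERFACE

Orientations are given as [roll, pitch, yaw] about the fixed x, y, z axes, in that order (R = Rz(yaw) Ry(pitch) Rx(roll)).
In Python, from rig import r gives the robot as it stands.
- The arm moves only by the shell command python3 steer.py 'ROWS' [FORCE]. ROWS is one flat JSON list of numbers that holds 1 to 5 rows one after another, with no inner brackets; each row has 7 numbers: a rotation vector rx, ry, rz in units of 0.2 rad, then dx, dy, dz in units of 5 mm, then the opening from 0.0 (shut) to 1.0 (fully open); each row shifts and turns the commanded pose from where the row before left it, along the tool's axes as they then stand; what a row does not reach is not made up. A row lasts 1/12 s, in which the tool goes at most 41.7 mm and 0.125 rad, less where a joint would pass 70% of its speed; a pose out of reach is approached as far as the arm can. The fingers move at their own pace and stop on an object; FORCE is the grip in N (left out, the last holds). Time passes only in rows, so rows that do not move let the fingers close. It prints the time, the measured TCP pose, the force, the opening and the grip force at its end. Input that does not fit is refused with a message, and nothing moves.
- r.sense(): the state, without advancing time (a new reading comes with each control period).
- r.grab_frame(name): name is "scene" or "top" or "wrist"; returns the picture (480x640x3 uint8, red, green, blue); there is no depth.
- r.camera_params(name): a dict with "fx", "fy", "cx", "cy" (pixels), "dist_coeffs" ([k1, k2, p1, p2, k3] as OpenCV has them; the pictures are not rectified), "rvec" (rotation vector, rad) and "tvec" (3), from world to camera coordinates, as OpenCV has them. Camera axes: x right, y down, z forward; pixel columns grow to the right and rows downward; lengths in mm; the calibration is good to about 2 mm. A picture is of the moment at which its call begins: read the wrist's pose just before it. camera_params takes no time and is no camera call; for the wrist camera it gives the pose at the moment of the call.
- r.sign_off(): hands the job in; it is judged then, once.
The state is a dict: "clock": time; "qpos": joint angles; "qvel": joint speeds; "joint_efforts": joint torques, N m; "eef_pos": TCP position; "tcp_rot": TCP orientation; "contact_force": force on the tool from outside, world axes, zero at the start; "wrist_torque": the same for the moment, N m; "opening": opening from 0.0 (shut) to 1.0 (fully open); "grasp_force": force on a finger pad.
Only numpy, scipy, OpenCV 4.12 (cv2) and the standard library are available. Lean on these libraries where they do the work, as an engineer would, in place of code of your own. Each camera call takes 0.05 s, during which the arm holds its last target. There are 200 camera calls.

## Working session

There is one attempt and no reset: what is moved stays moved. The work goes in short steps, Python scripts to look and compute and a shell command to move; the robot and the scene stay as the last step left them, time stands still between calls to the robot, and variables do not carry over. Pictures are saved under pics/ and viewed, at most 10 in all, crops included, and the job is handed in when it is done.

```bash
ls; mkdir -p pics
cat > h.py <<'E'
import numpy as np, cv2
from rig import r
def cam(n):
    c=r.camera_params(n); K=np.array([[c['fx'],0,c['cx']],[0,c['fy'],c['cy']],[0,0,1.]])
    return K,np.array(c['dist_coeffs'],float),np.array(c['rvec'],float),np.array(c['tvec'],float)
def ray(C,uv):
    K,d,rv,t=C; R=cv2.Rodrigues(rv)[0]
    p=cv2.undistortPoints(np.array(uv,float).reshape(-1,1,2),K,d).reshape(-1,2)
    return -R.T@t, np.c_[p,np.ones(len(p))]@R
def onz(C,uv,z):
    o,d=ray(C,uv); return o+d*((z-o[2])/d[:,2])[:,None]
def shot(n,f):
    C=cam(n); im=r.grab_frame(n)[:,:,::-1].copy(); cv2.imwrite(f'pics/{f}.png',im); np.savez(f'pics/{f}.npz',K=C[0],d=C[1],rv=C[2],t=C[3]); return C,im
def load(f):
    z=np.load(f'pics/{f}.npz'); return (z['K'],z['d'],z['rv'],z['t']),cv2.imread(f'pics/{f}.png')
E
python3 - <<'E'
from h import *
for n in('top','scene'):
    C,im=shot(n,n+'0'); o,d=ray(C,[[320,240]]); print(n,o,d,C[0][0,0])
print(r.sense())
E
```

```text
pics
rig.py
steer.py
top [447.99330278  -8.92235558 962.91140233] [[ 0.10836188  0.0087099  -0.99408976]] 453.16090341646185
scene [-64.4089589  645.6942419  692.72082298] [[ 0.53906367 -0.5945302  -0.59669578]] 624.5605095413192
{'clock': 0.1, 'qpos': array([-1.27039930e+00,  3.53590644e-01,  1.63406463e+00, -4.82388967e-05,
        1.15521139e+00, -2.40926796e-03]), 'qvel': array([-0.00025813, -0.00162567, -0.00197843,  0.00068211, -0.001667  ,
        0.00125045]), 'joint_efforts': array([ 3.17040235e-05, -6.06358910e+01, -3.42819500e+01, -1.27439266e-04,
        3.90587171e-03, -2.55047661e-05]), 'eef_pos': array([ 186.23553063, -596.18180078,  252.62731797]), 'tcp_rot': array([-3.14031854e+00,  4.10384089e-05,  3.02825829e-01]), 'contact_force': array([-0.28897513, -0.04758665, -0.12316911]), 'wrist_torque': array([-0.03767504,  0.0124402 , -0.04223829]), 'grasp_force': 0.0, 'opening': 0.9993807203018884}
```

View pics/top0.png

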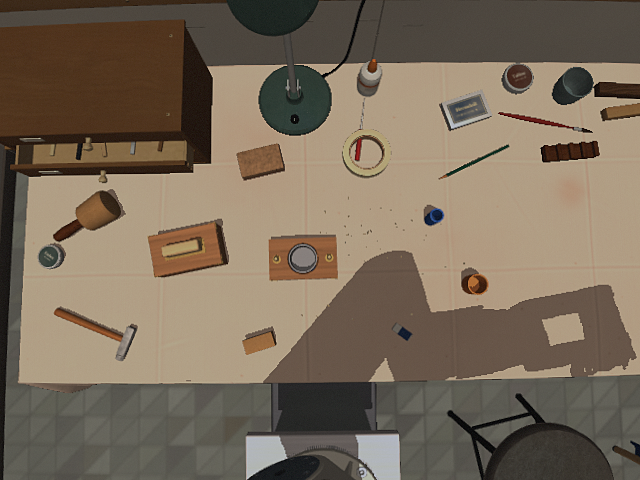

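View pics/scene0.png

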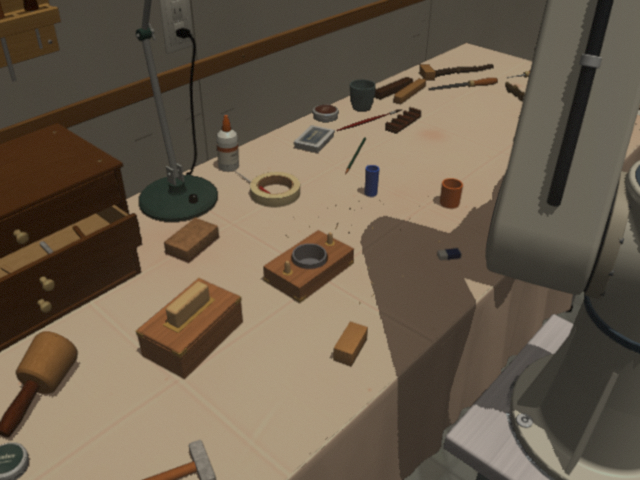

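The top view shows the base at (303,258), the lid at (188,248), orange at (476,283) and blue at (434,216). The scene view agrees: all items are upright.

```bash
cat > m.py <<'E'
from h import *
def blob(m,near,rad):
    m=m.astype(np.uint8)*255; Y,X=np.mgrid[:480,:640]; m[np.hypot(X-near[0],Y-near[1])>rad]=0
    m=cv2.morphologyEx(m,cv2.MORPH_OPEN,np.ones((2,2)))
    n,l,s,c=cv2.connectedComponentsWithStats(m); i=1+np.argmax(s[1:,4]); return l==i
def cup(C,m,h,rr,rf):
    v,u=np.nonzero(m); uv=np.c_[u,v]
    p0=onz(C,uv,0)[:,:2]; ph=onz(C,uv,h)[:,:2]; o=ray(C,[[0,0]])[0][:2]
    e=ph.mean(0)-o; e/=np.hypot(*e); t=np.array([-e[1],e[0]])
    px=.5*np.linalg.norm(onz(C,[[u.mean()+1,v.mean()]],h)-onz(C,[[u.mean(),v.mean()]],h))
    a=(p0@e).min()-px+rf; b=(ph@e).max()+px-rr; tt=((ph@t).min()+(ph@t).max())/2
    print('along foot/rim',a,b,'width',np.ptp(ph@t)+2*px,'exp',2*rr,'c',e*(a+b)/2+t*tt)
def rect(C,m,z):
    c=max(cv2.findContours(m.astype(np.uint8),0,2)[0],key=cv2.contourArea).reshape(-1,2)
    q=onz(C,c,z)[:,:2].astype(np.float32); b=cv2.minAreaRect(q); p=cv2.boxPoints(b)
    e=max(p[1]-p[0],p[2]-p[1],key=np.linalg.norm); print('rect',b,'long axis deg from y',np.degrees(np.arctan(-e[0]/e[1])))
E
python3 - <<'E'
from m import *
C,im=load('top0'); H=cv2.cvtColor(im,cv2.COLOR_BGR2HSV).astype(int); h,s,v=H[...,0],H[...,1],H[...,2]
print(H[283,476],H[216,434],H[258,303],H[246,182],H[270,320],H[258,276],H[300,300])
cup(C,blob((h<14)&(s>170),(476,283),25),48,21.5,20.5)
cup(C,blob((h>105)&(h<130)&(s>150),(434,216),22),62,14.5,13.5)
g=blob((s<70),(303,258),22); vv,uu=np.nonzero(g); (c,rd)=cv2.minEnclosingCircle(np.c_[uu,vv].astype(np.float32)); print('large',onz(C,[c],42),rd)
bar=blob((s<140)&(v>150),(182,246),28); rect(C,bar,88)
E
```

```text
[ 14 178 182] [109 189  50] [  9  19 134] [ 20 106 175] [ 12 150 148] [ 25  95 180] [ 17  65 176]
along foot/rim 326.1457629128412 322.70554768503155 width 38.63617191100622 exp 43.0 c [ 451.74257015 -320.33104581]
along foot/rim 518.1340519040762 515.8627925816435 width 27.630388639444078 exp 29.0 c [ 592.08642868 -238.57701157]
large [[509.65570362  33.86254967  42.        ]] 15.00241470336914
rect ((530.2825927734375, 271.57940673828125), (18.68674087524414, 70.96788024902344), 11.064573287963867) long axis deg from y 11.064619
```

Careful with the scale: shifts go in units of 5 mm and turns go in units of 0.2 rad. That gives: -0.125 rad is -0.625.

```bash
python3 steer.py '[0, 0, -0.625, 0, 0, 0, 1, 0, 0, -0.625, 0, 0, 0, 1, 0, 0, -0.625, 0, 0, 0, 1, 0, 0, -0.625, 0, 0, 0, 1, 0, 0, -0.625, 0, 0, 0, 1]'
python3 steer.py '[0, 0, -0.625, 0, 0, 0, 1, 0, 0, -0.625, 0, 0, 0, 1, 0, 0, -0.625, 0, 0, 0, 1, 0, 0, -0.625, 0, 0, 0, 1, 0, 0, -0.625, 0, 0, 0, 1]'
python3 steer.py '[0, 0, -0.09, 5.4, 5.2, 0, 1, 0, 0, 0, 5.4, 5.2, 0, 1, 0, 0, 0, 5.4, 5.2, 0, 1, 0, 0, 0, 5.4, 5.2, 0, 1, 0, 0, 0, 5.4, 5.2, 0, 1]'
python3 steer.py '[0, 0, 0, 5.4, 5.2, 0, 1, 0, 0, 0, 5.4, 5.2, 0, 1, 0, 0, 0, 5.4, 5.2, 0, 1, 0, 0, 0, 5.4, 5.2, 0, 1, 0, 0, 0, 0, 0, 0, 1]'
python3 - <<'E'
from h import *
C,im=shot('wrist','w1'); print(ray(C,[[320,240]]),C[0],r.sense()['eef_pos'],r.nose_length)
print(cv2.projectPoints(np.array([[452,-320,48.],[452,-320,0]]),C[2],C[3],C[0],C[1])[0])
E
```

```text
clock: 0.52
eef_pos: [186.3, -596.3, 252.8]
tcp_rot: [-3.141, -0.001, 0.934]
contact_force: [0.2, 0.7, 0.7]
opening: 1.003
grasp_force: 0.0
clock: 0.93
eef_pos: [186.3, -596.3, 252.9]
tcp_rot: [-3.141, -0.001, 1.559]
contact_force: [-0.3, -0.5, -0.2]
opening: 0.996
grasp_force: 0.0
clock: 1.35
eef_pos: [317.5, -460.5, 253.0]
tcp_rot: [-3.141, -0.001, 1.57]
contact_force: [1.2, -0.9, -0.2]
opening: 1.002
grasp_force: 0.0
clock: 1.77
eef_pos: [424.3, -349.8, 253.1]
tcp_rot: [3.14, -0.002, 1.574]
contact_force: [0.8, 0.3, 0.4]
opening: 0.997
grasp_force: 0.0
(array([ 424.14809692, -279.82150397,  373.57064867]), array([[-0.00115266, -0.2811776 , -0.95966746]])) [[337.68808822   0.         321.14780188]
 [  0.         337.68808822 238.81759664]
 [  0.           0.           1.        ]] [ 422.68557321 -351.61357828  253.05498347] 22.0
[[[349.57692493 184.98253133]]

 [[345.98188533 179.5571872 ]]]
```

View pics/w1.png

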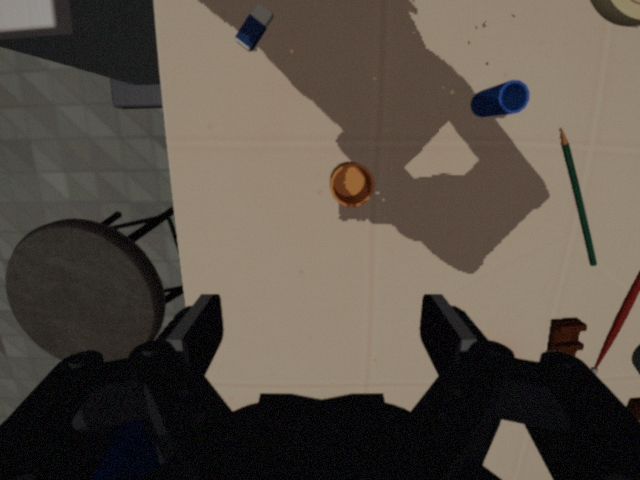

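The wrist view shows the orange rim near (351,184) where I predicted it, and the blue rim near (514,97).

Run:
```python
from m import *
C,im=load('w1'); H=cv2.cvtColor(im,cv2.COLOR_BGR2HSV).astype(int); h,s,v=H[...,0],H[...,1],H[...,2]
cup(C,blob((h<16)&(s>130),(351,184),35),48,21.5,20.5)
cup(C,blob((h>100)&(h<130)&(s>150),(500,97),40),62,14.5,13.5)
```

```text
along foot/rim 532.3006937544776 530.5405046780173 width 42.20318651679943 exp 43.0 c [ 455.5772015  -321.49953269]
along foot/rim 526.5564873839219 522.3898447125964 width 26.919001153022784 exp 29.0 c [ 595.2368554  -239.42945126]
```

In the tool's units: 40 mm is 8, 15.7 mm is 3.14.

```bash
python3 steer.py '[0, 0, 0, 3.06, 3.14, 2, 1, 0, 0, 0, 3.06, 3.14, 2, 1, 0, 0, 0, 0, 0, 8, 1, 0, 0, 0, 0, 0, 8, 1, 0, 0, 0, 0, 0, 8, 1]' 20
python3 steer.py '[0, 0, 0, 0, 0, 7, 0.8, 0, 0, 0, 0, 0, 4.8, 0.7, 0, 0, 0, 0, 0, 0, 0.7, 0, 0, 0, 0, 0, 0, 0.65, 0, 0, 0, 0, 0, 0, 0.6]'
python3 - <<'E'
from h import *
C,im=shot('wrist','w2'); print(r.sense()['eef_pos'])
E
```

```text
clock: 2.23
eef_pos: [452.1, -324.0, 112.3]
tcp_rot: [3.14, 0.001, 1.571]
contact_force: [-0.0, -0.8, -0.4]
opening: 0.997
grasp_force: 0.0
clock: 2.65
eef_pos: [452.7, -324.5, 55.5]
tcp_rot: [3.14, 0.001, 1.57]
contact_force: [-0.1, -0.0, -0.1]
opening: 0.6
grasp_force: 0.0
[ 453.08389349 -324.56305338   56.05538968]
```

View pics/w2.png

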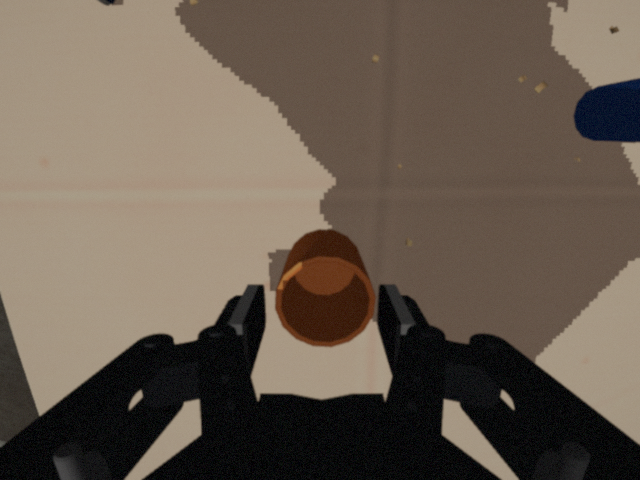

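The orange beaker rim is centred at about (325,302), between fingertips at columns 264 and 378, and upright.

```bash
python3 - <<'E'
from m import *
C,im=load('w2'); print(onz(C,[[325,302],[276,300],[374,300]],48))
E
python3 steer.py '[0, 0, 0, 0.6, 0.3, 0.2, 0.55, 0, 0, 0, 0, 0, 0, 0.4, 0, 0, 0, 0, 0, 0, 0.3, 0, 0, 0, 0, 0, 0, 0.3, 0, 0, 0, 0, 0, 0, 0.3]' 20
python3 steer.py '[0, 0, 0, 0, 0, 0, 0.3, 0, 0, 0, 0, 0, 0, 0.3]'
```

```text
[[ 454.54251154 -318.96012303   48.        ]
 [ 434.08402056 -318.06303854   48.        ]
 [ 475.0119835  -318.07794641   48.        ]]
clock: 3.12
eef_pos: [454.9, -321.1, 55.2]
tcp_rot: [3.139, 0.002, 1.571]
contact_force: [-1.0, 0.8, 6.3]
opening: 0.494
grasp_force: 19.4
clock: 3.28
eef_pos: [454.9, -321.0, 55.2]
tcp_rot: [3.139, 0.002, 1.571]
contact_force: [-1.1, 0.3, 7.0]
opening: 0.497
grasp_force: 19.4
```

In the tool's units: -15 mm is -3, -35 mm is -7.

```bash
python3 steer.py '[0, 0, 0, 0, 0, -3, 0.3, 0, 0, 0, 0, 0, -6, 0.3, 0, 0, 0, 0, 0, -7, 0.3, 0, 0, 0, 0, 0, -7, 0.3, 0, 0, 0, 0, 0, -6, 0.3]'
python3 steer.py '[0, 0, 0, 6, 1.6, 0, 0.3, 0, 0, 0, 7, 1.6, 0, 0.3, 0, 0, 0, 7.6, 1.6, 0, 0.3, 0, 0, 0, 7.6, 1.6, 0, 0.3, 0, 0, 0, 7.6, 1.6, 0, 0.3]'
python3 steer.py '[0, 0, 0, 7, 1.6, 0, 0.3, 0, 0, 0, 6, 1.6, 0, 0.3, 0, 0, 0, 3.4, 0, 0, 0.3, 0, 0, 0, 0, 0, 0, 0.3, 0, 0, 0, 0, 0, 0, 0.3]'
python3 - <<'E'
from h import *
C,im=shot('wrist','w3'); print(r.sense()['eef_pos'],C[3])
print(cv2.projectPoints(np.array([[510,34,42.]]),C[2],C[3],C[0],C[1])[0])
E
```

```text
clock: 3.7
eef_pos: [454.2, -320.5, 201.7]
tcp_rot: [3.139, 0.002, 1.571]
contact_force: [1.1, 0.1, -0.5]
opening: 0.497
grasp_force: 20.6
clock: 4.12
eef_pos: [494.0, -139.8, 199.6]
tcp_rot: [3.14, 0.001, 1.57]
contact_force: [1.3, 0.5, -0.1]
opening: 0.499
grasp_force: 20.6
clock: 4.53
eef_pos: [509.9, -58.7, 199.1]
tcp_rot: [3.14, 0.0, 1.573]
contact_force: [0.2, -1.0, -0.4]
opening: 0.495
grasp_force: 20.6
[509.83800194 -59.50240345 199.00509609] [-510.19711027  -79.81099586  308.89338769]
[[[321.09958937 111.08141589]]]
```

View pics/w3.png

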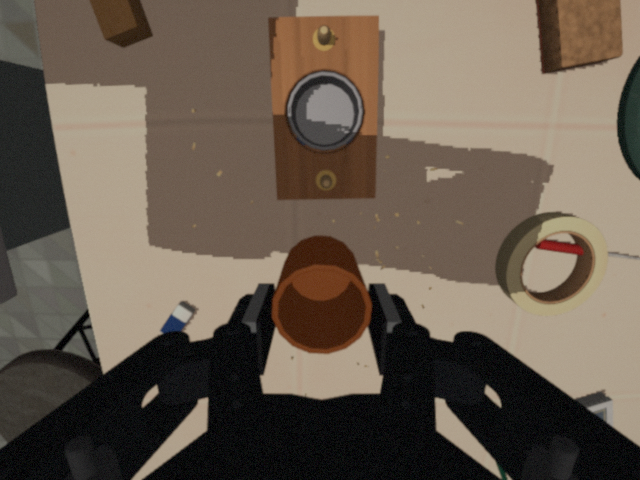

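The wrist view shows the base's top-face corners at about (271,17), (379,15), (375,199) and (278,199), the grey rim centre at (325,111), and the dowels at (325,38) and (326,181). The orange beaker is held upright.

```bash
python3 - <<'E'
from m import *
C,im=load('w3')
p=onz(C,[[270,17],[379,15],[376,199],[278,200]],34); print(p.round(1),p.mean(0))
g=cv2.cvtColor(im,cv2.COLOR_BGR2HSV).astype(int); m=blob((g[...,1]<75),(325,111),44)
c=max(cv2.findContours(m.astype(np.uint8),0,2)[0],key=cv2.contourArea)
e=cv2.fitEllipse(cv2.convexHull(c)); print(e,onz(C,[e[0]],42))
q=onz(C,[e[0]],42)
print('dowel tips',onz(C,[[323,29],[326,181]],56),'feet',onz(C,[[323,42],[326,187]],34))
E
python3 -c "
import cv2
a=cv2.imread('pics/w3.png')[0:220,240:410]; cv2.imwrite('pics/w3c.png',cv2.resize(a,None,fx=2.7,fy=2.7,interpolation=2))"
```

```text
[[471.2 102.9  34. ]
 [553.5 104.6  34. ]
 [557.1 -36.1  34. ]
 [473.5 -37.3  34. ]] [513.80804511  33.52793165  34.        ]
((325.5043640136719, 111.51396942138672), (76.32221984863281, 79.73334503173828), 3.371180534362793) [[513.42242285  33.69269003  42.        ]]
dowel tips [[511.13674216  88.05981554  56.        ]
 [513.96233476 -18.5330128   56.        ]] feet [[511.28964787  85.29395921  34.        ]
 [514.34587113 -26.08706645  34.        ]]
```

View pics/w3c.png

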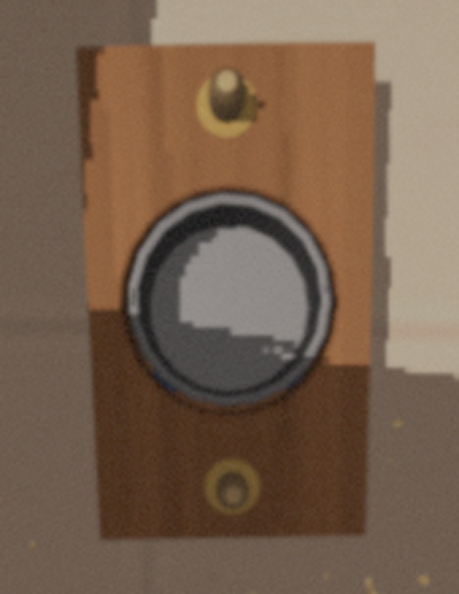

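Run:
```python
from m import *
C,im=load('w3')
s=lambda a:np.array(a)/2.7+[240,0]
p=onz(C,s([[78,47],[375,43],[364,535],[102,538]]),34); print(p.mean(0))
d=onz(C,s([[225,105],[232,487]]),34); print(d,d.mean(0),np.arctan2(-(d[0]-d[1])[0],(d[0]-d[1])[1]))
H=cv2.cvtColor(im,cv2.COLOR_BGR2HSV).astype(int); m=blob((H[...,0]<16)&(H[...,1]>130)&(np.arange(480)[:,None]>225),(322,300),75)
v,u=np.nonzero(m); print(u.min(),u.max(),v.max())
x=onz(C,[[u.min(),305],[u.max(),305],[322,v.max()+.5]],191.8); print(x, x[2,1]+21.5, r.sense()['eef_pos'])
```

```text
[513.27602062  33.63892446  34.        ]
[[511.53437781  87.4945952   34.        ]
 [514.24377817 -20.52241651  34.        ]] [512.88907799  33.48608934  34.        ] 0.02507783088319567
271 373 353
[[489.15477274 -54.591244   191.8       ]
 [531.91090946 -54.47318306 191.8       ]
 [510.6264714  -78.22560416 191.8       ]] -56.72560416490363 [509.83800194 -59.50240345 199.00509609]
```

```bash
python3 steer.py '[0, 0, 0, 6, 0.2, 0, 0.3, 0, 0, 0, 6, 0.2, 0, 0.3, 0, 0, 0, 6.06, 0.12, 2, 0.3, 0, 0, 0, 0, 0, 6, 0.3, 0, 0, 0, 0, 0, 6, 0.3]'
python3 steer.py '[0, 0, 0, 0, 0, 5, 0.3, 0, 0, 0, 0, 0, 2, 0.3, 0, 0, 0, 0, 0, 0, 0.3, 0, 0, 0, 0, 0, 0, 0.3]'
python3 - <<'E'
from h import *
C,im=shot('wrist','w4')
E
```

```text
clock: 5.0
eef_pos: [513.9, 31.1, 129.1]
tcp_rot: [3.137, -0.0, 1.572]
contact_force: [0.3, -0.4, -0.4]
opening: 0.5
grasp_force: 20.6
clock: 5.33
eef_pos: [512.6, 30.0, 93.7]
tcp_rot: [-3.141, 0.0, 1.57]
contact_force: [0.5, 0.3, -0.3]
opening: 0.496
grasp_force: 20.6
```

View pics/w4.png

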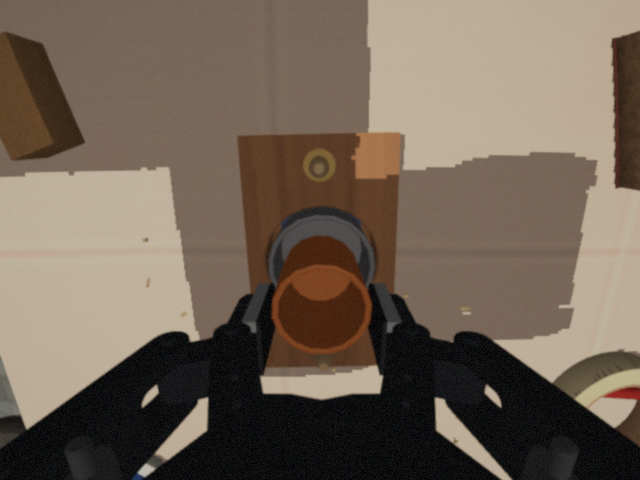

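The orange foot is inside the grey rim: rim columns run 267–375 and the beaker is centred at 322, with no contact force. I'll lower it.

```bash
python3 steer.py '[0, 0, 0, 0, 0.2, 2, 0.3, 0, 0, 0, 0, 0, 1.8, 0.3, 0, 0, 0, 0, 0, 0.8, 0.3, 0, 0, 0, 0, 0, 0, 0.3, 0, 0, 0, 0, 0, 0, 0.3]'
python3 steer.py '[0, 0, 0, 0, 0, 0.4, 0.3, 0, 0, 0, 0, 0, 0, 0.3, 0, 0, 0, 0, 0, 0.2, 0.3, 0, 0, 0, 0, 0, 0, 0.3]'
python3 -c "
from h import *
print(r.sense()['eef_pos'],r.sense()['contact_force'])"
```

```text
clock: 5.8
eef_pos: [513.1, 30.9, 70.0]
tcp_rot: [-3.141, 0.0, 1.571]
contact_force: [0.9, -0.9, -1.3]
opening: 0.498
grasp_force: 20.6
clock: 6.13
eef_pos: [513.4, 30.9, 67.3]
tcp_rot: [3.141, -0.0, 1.571]
contact_force: [0.3, -1.2, -0.8]
opening: 0.494
grasp_force: 20.6
[513.39850809  30.89103366  67.29232124] [ 0.25628724 -1.17678754 -0.75257362]
```

In the tool's units: 1 mm is 0.2.

```bash
python3 steer.py '[0, 0, 0, 0, 0, 0.2, 0.3, 0, 0, 0, 0, 0, 0, 0.3, 0, 0, 0, 0, 0, 0, 0.53, 0, 0, 0, 0, 0, 0, 0.6, 0, 0, 0, 0, 0, 0, 0.7]'
python3 steer.py '[0, 0, 0, 0, 0, 0, 0.7, 0, 0, 0, 0, 0, -2, 0.75, 0, 0, 0, 0, 0, -7, 0.75, 0, 0, 0, 0, 0, -8, 0.75, 0, 0, 0, 0, 0, -8, 0.75]'
python3 steer.py '[0, 0, 0, -7, 0, -2, 0.8, 0, 0, 0, -7, 0, -0.6, 0.8, 0, 0, 0, -4, 0, 0, 0.8, 0, 0, 0, 0, 0, 0, 0.8, 0, 0, 0, 0, 0, 0, 0.8]'
python3 - <<'E'
from h import *
C,im=shot('wrist','w5'); print(r.sense()['eef_pos'])
E
```

```text
clock: 6.55
eef_pos: [513.4, 30.9, 66.3]
tcp_rot: [3.142, 0.0, 1.571]
contact_force: [-0.6, 0.1, -0.6]
opening: 0.697
grasp_force: 0.0
clock: 6.97
eef_pos: [512.5, 30.8, 192.9]
tcp_rot: [-3.14, 0.0, 1.571]
contact_force: [1.9, 0.6, 0.1]
opening: 0.75
grasp_force: 0.0
clock: 7.38
eef_pos: [513.2, -59.8, 205.0]
tcp_rot: [3.141, -0.0, 1.569]
contact_force: [-0.4, 1.1, 0.5]
opening: 0.8
grasp_force: 0.0
[513.17376746 -59.07917795 204.67331962]
```

View pics/w5.png

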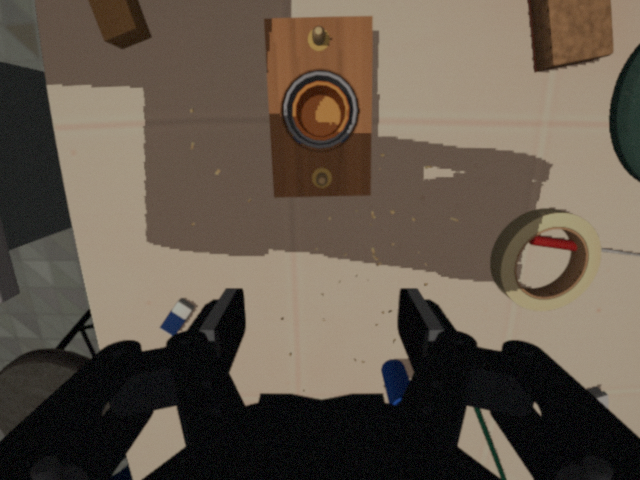

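The orange beaker stands upright inside the grey one, both centred near (321,111). Next is the blue beaker.

```bash
python3 steer.py '[0, 0, 0, -7.2, 3.2, 0, 0.8, 0, 0, 0, -7.2, 3.2, 0, 0.8, 0, 0, 0, -7.2, 3.2, 0, 0.8, 0, 0, 0, -7.2, 3.2, 0, 0.8, 0, 0, 0, -7.2, 3.2, 0, 0.8]'
python3 steer.py '[0, 0, 0, 0, 0, 3, 0.8, 0, 0, 0, 0, 0, 4, 0.8, 0, 0, 0, 0, 0, 0, 0.8, 0, 0, 0, 0, 0, 0, 0.8]'
python3 - <<'E'
from m import *
C,im=shot('wrist','w6'); print(r.sense()['eef_pos'])
g=cv2.projectPoints(np.array([[593.5,-239,62.]]),C[2],C[3],C[0],C[1])[0].ravel(); print(g)
H=cv2.cvtColor(im,cv2.COLOR_BGR2HSV).astype(int); h,s,v=H[...,0],H[...,1],H[...,2]
m=blob((h>100)&(h<130)&(s>150),g,60); vv,uu=np.nonzero(m); print(uu.min(),uu.max(),vv.min(),vv.max()); cup(C,m,62,14.5,13.5)
E
```

```text
clock: 7.85
eef_pos: [594.2, -239.3, 204.2]
tcp_rot: [-3.141, -0.001, 1.572]
contact_force: [1.1, -0.1, 0.3]
opening: 0.797
grasp_force: 0.0
clock: 8.18
eef_pos: [592.7, -237.6, 168.2]
tcp_rot: [-3.139, -0.002, 1.572]
contact_force: [1.2, 0.9, 0.0]
opening: 0.799
grasp_force: 0.0
[ 593.40799888 -237.90994276  169.33214853]
[322.42686222 246.677957  ]
307 343 214 264
along foot/rim 260.92736120493805 257.0194450226846 width 26.111115027580396 exp 29.0 c [ 595.31045413 -239.78504633]
```

```bash
python3 steer.py '[0, 0, 0, -0.2, 0.26, 6, 0.8, 0, 0, 0, 0, 0, 6, 0.7, 0, 0, 0, 0, 0, 5, 0.65, 0, 0, 0, 0, 0, 2.6, 0.6, 0, 0, 0, 0, 0, 0, 0.55]'
python3 steer.py '[0, 0, 0, 0, 0, 0, 0.45, 0, 0, 0, 0, 0, 0, 0.4, 0, 0, 0, 0, 0, 0, 0.3, 0, 0, 0, 0, 0, 0, 0.2, 0, 0, 0, 0, 0, 0, 0.2]' 20
python3 steer.py '[0, 0, 0, 0, 0, 0, 0.2, 0, 0, 0, 0, 0, 0, 0.2]'
```

```text
clock: 8.65
eef_pos: [593.5, -238.9, 69.5]
tcp_rot: [-3.138, -0.001, 1.572]
contact_force: [0.0, 0.6, -0.2]
opening: 0.55
grasp_force: 0.0
clock: 9.07
eef_pos: [595.8, -240.7, 73.4]
tcp_rot: [3.139, 0.001, 1.571]
contact_force: [-0.6, 0.1, 6.3]
opening: 0.328
grasp_force: 19.7
clock: 9.23
eef_pos: [595.9, -240.7, 73.4]
tcp_rot: [3.139, 0.001, 1.571]
contact_force: [-1.1, -0.0, 6.9]
opening: 0.333
grasp_force: 19.7
```

```bash
python3 steer.py '[0, 0, 0, 0, 0, -2, 0.2, 0, 0, 0, 0, 0, -5, 0.2, 0, 0, 0, 0, 0, -7, 0.2, 0, 0, 0, 0, 0, -7, 0.2, 0, 0, 0, 0, 0, -6, 0.2]'
python3 steer.py '[0, 0, 0, 5, -2.2, 0, 0.2, 0, 0, 0, 6.4, -3, 0, 0.2, 0, 0, 0, 7, -3.2, 0, 0.2, 0, 0, 0, 7, -3.2, 0, 0.2, 0, 0, 0, 6, -2.8, 0, 0.2]'
python3 steer.py '[0, 0, 0, 5, -2.2, 0, 0.2, 0, 0, 0, 0, 0, 0, 0.2, 0, 0, 0, 0, 0, 0, 0.2, 0, 0, 0, 0, 0, 0, 0.2]'
python3 - <<'E'
from m import *
C,im=shot('wrist','w7'); e=r.sense()['eef_pos']; print(e, r.sense()['grasp_force'])
z=62+e[2]-73.4
H=cv2.cvtColor(im,cv2.COLOR_BGR2HSV).astype(int); h,s,v=H[...,0],H[...,1],H[...,2]
g=cv2.projectPoints(np.array([[e[0],e[1],z]]),C[2],C[3],C[0],C[1])[0].ravel(); print(g)
m=blob((h>100)&(h<130)&(s>150),g,75); vv,uu=np.nonzero(m); print(uu.min(),uu.max(),vv.min(),vv.max())
x=onz(C,[[uu.min()-.5,g[1]],[uu.max()+.5,g[1]],[g[0],vv.max()+.5]],z); print('blue rim',x.round(1),x[:2,0].mean(),x[2,1]+14.5)
g=cv2.projectPoints(np.array([[513,33.5,59.]]),C[2],C[3],C[0],C[1])[0].ravel()
m=blob((h<18)&(s>110)&(np.hypot(np.arange(640)[None]-g[0],np.arange(480)[:,None]-g[1])<33),g,33); c=max(cv2.findContours(m.astype(np.uint8),0,2)[0],key=cv2.contourArea)
el=cv2.fitEllipse(cv2.convexHull(c)); print(g,el,onz(C,[el[0]],59))
E
```

```text
clock: 9.65
eef_pos: [594.9, -240.3, 209.7]
tcp_rot: [3.14, 0.001, 1.571]
contact_force: [1.0, -0.5, -0.1]
opening: 0.326
grasp_force: 19.9
clock: 10.07
eef_pos: [521.4, -81.5, 207.4]
tcp_rot: [3.141, -0.0, 1.57]
contact_force: [-0.2, 0.2, -0.2]
opening: 0.328
grasp_force: 19.9
clock: 10.4
eef_pos: [512.3, -58.4, 207.3]
tcp_rot: [3.14, 0.0, 1.571]
contact_force: [-0.2, -0.4, 0.1]
opening: 0.328
grasp_force: 19.9
[512.36827823 -58.7314043  207.03562117] 19.92071119020693
[320.65841563 309.812881  ]
289 355 240 333
blue rim [[498.4 -58.8 195.6]
 [527.5 -58.7 195.6]
 [512.4 -70.5 195.6]] 512.9549376177345 -56.010526595435465
[321.58823203 111.19655516] ((322.88555908203125, 113.26713562011719), (57.89411926269531, 59.49600601196289), 167.1934814453125) [[513.97930477  32.01650519  59.        ]]
```

View pics/w7.png

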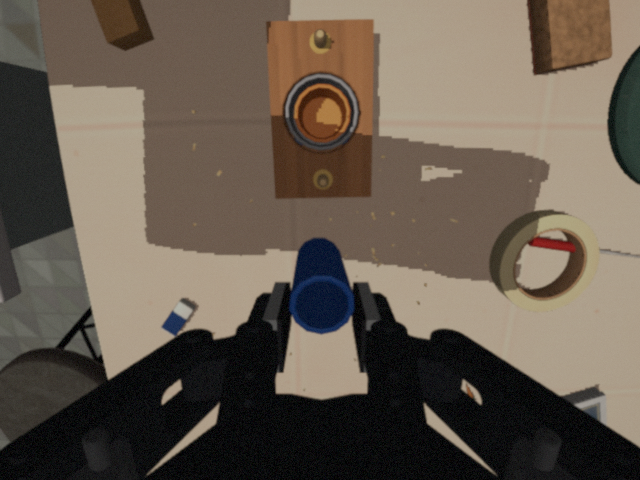

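The blue beaker is held upright (rim about (321,303)), and the orange opening is centred at (323,113).

In the tool's units: 25 mm is 5, 35 mm is 7.

```bash
python3 steer.py '[0, 0, 0, 5, 0.08, 0, 0.2, 0, 0, 0, 7, 0.08, 0, 0.2, 0, 0, 0, 5.6, 0.08, 0, 0.2, 0, 0, 0, 0, 0, 6, 0.2, 0, 0, 0, 0, 0, 6, 0.2]'
python3 steer.py '[0, 0, 0, 0, 0, 1, 0.2, 0, 0, 0, 0, 0, 0, 0.2, 0, 0, 0, 0, 0, 0, 0.2, 0, 0, 0, 0, 0, 0, 0.2]'
python3 - <<'E'
from m import *
C,im=shot('wrist','w8'); e=r.sense()['eef_pos']; print(e)
z=62+e[2]-73.4
H=cv2.cvtColor(im,cv2.COLOR_BGR2HSV).astype(int); h,s,v=H[...,0],H[...,1],H[...,2]
g=cv2.projectPoints(np.array([[e[0],e[1],z],[e[0],e[1]+2,59]]),C[2],C[3],C[0],C[1])[0].reshape(-1,2); print(g)
m=blob((h>100)&(h<130)&(s>150),g[0],75); vv,uu=np.nonzero(m); print(uu.min(),uu.max(),vv.min(),vv.max())
x=onz(C,[[uu.min()-.5,g[0,1]],[uu.max()+.5,g[0,1]],[g[0,0],vv.max()+.5]],z); print('blue rim',x[:2,0].mean(),x[2,1]+14.5)
m=blob((h<18)&(s>165)&(v>0),g[1],45); vv,uu=np.nonzero(m); print('orange px',uu.min(),uu.max(),vv.min(),vv.max(),onz(C,[[uu.min(),vv.min()],[uu.max(),vv.min()],[g[1,0],vv.min()]],59))
E
```

```text
clock: 10.87
eef_pos: [515.3, 30.5, 147.3]
tcp_rot: [3.136, -0.0, 1.572]
contact_force: [0.2, 0.2, -0.9]
opening: 0.336
grasp_force: 19.9
clock: 11.2
eef_pos: [514.1, 29.3, 142.7]
tcp_rot: [3.14, -0.0, 1.57]
contact_force: [0.4, -0.0, -0.3]
opening: 0.331
grasp_force: 20.0
[514.07663647  29.35344082 142.79212623]
[[320.46602999 309.27093395]
 [320.4752526  251.98226536]]
289 356 241 333
blue rim 514.9622358323375 31.847625442377222
orange px 288 353 209 267 [[494.15824877  59.16400749  59.        ]
 [534.07394231  59.14024345  59.        ]
 [514.09794121  59.14251578  59.        ]]
```

In the tool's units: 10 mm is 2, 8 mm is 1.6.

```bash
python3 steer.py '[0, 0, 0, 0, -0.1, 2, 0.2, 0, 0, 0, 0, 0, 1.6, 0.2, 0, 0, 0, 0, 0, 0, 0.2]'
python3 steer.py '[0, 0, 0, 0, 0, 2, 0.2, 0, 0, 0, 0, 0, 2, 0.2, 0, 0, 0, 0, 0, 1.2, 0.2, 0, 0, 0, 0, 0, 0, 0.2]'
python3 steer.py '[0, 0, 0, 0, 0, 1, 0.2, 0, 0, 0, 0, 0, 0.6, 0.2, 0, 0, 0, 0, 0, 0, 0.2, 0, 0, 0, 0, 0, 0, 0.2]'
```

```text
clock: 11.5
eef_pos: [511.4, 29.7, 122.0]
tcp_rot: [-3.14, 0.0, 1.571]
contact_force: [-0.4, 0.2, -1.3]
opening: 0.325
grasp_force: 20.0
clock: 11.83
eef_pos: [511.2, 29.8, 95.5]
tcp_rot: [-3.139, 0.0, 1.571]
contact_force: [0.1, 0.6, 0.7]
opening: 0.33
grasp_force: 20.0
clock: 12.17
eef_pos: [512.3, 29.9, 89.2]
tcp_rot: [-3.141, -0.0, 1.571]
contact_force: [-0.5, 0.4, -0.6]
opening: 0.334
grasp_force: 20.0
```

In the tool's units: 1.5 mm is 0.3.

```bash
python3 steer.py '[0, 0, 0, 0, 0, 0.3, 0.2, 0, 0, 0, 0, 0, 0, 0.2, 0, 0, 0, 0, 0, 0, 0.38, 0, 0, 0, 0, 0, 0, 0.45, 0, 0, 0, 0, 0, 0, 0.6]'
python3 steer.py '[0, 0, 0, 0, 0, 0, 0.6, 0, 0, 0, 0, 0, -2, 0.7, 0, 0, 0, 0, 0, -7, 0.7, 0, 0, 0, 0, 0, -8, 0.7, 0, 0, 0, 0, 0, -8, 0.7]'
python3 steer.py '[0, 0, 0, -6, 0, 0, 0.8, 0, 0, 0, -6, 0, 0, 0.8, 0, 0, 0, -3, 0, 0, 0.8, 0, 0, 0, 0, 0, 0, 0.8, 0, 0, 0, 0, 0, 0, 0.8]'
python3 - <<'E'
from h import *
C,im=shot('wrist','w9'); print(r.sense()['eef_pos'])
cv2.imwrite('pics/w9c.png',cv2.resize(im[20:240,235:405],None,fx=2.7,fy=2.7,interpolation=2))
E
```

```text
clock: 12.58
eef_pos: [512.4, 29.9, 87.9]
tcp_rot: [3.141, 0.0, 1.571]
contact_force: [0.6, 0.1, 0.5]
opening: 0.577
grasp_force: 0.0
clock: 13.0
eef_pos: [511.6, 29.8, 214.5]
tcp_rot: [-3.14, 0.0, 1.571]
contact_force: [1.1, 0.8, 0.3]
opening: 0.7
grasp_force: 0.0
clock: 13.42
eef_pos: [512.3, -45.5, 213.5]
tcp_rot: [3.141, -0.0, 1.569]
contact_force: [1.0, -0.2, 0.3]
opening: 0.8
grasp_force: 0.0
[512.24484455 -44.94358089 213.17878651]
```

View pics/w9c.png

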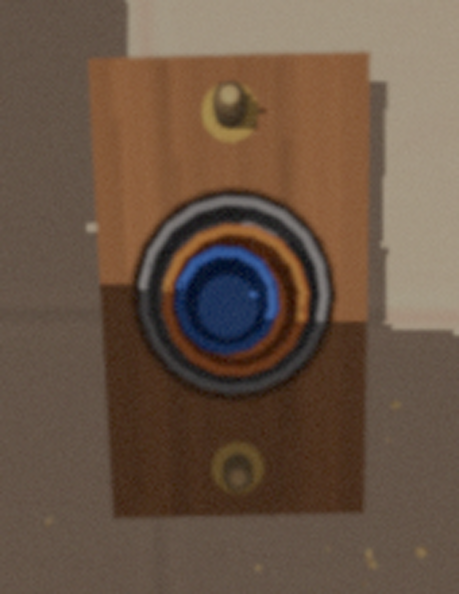

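The picture shows all three beakers nested and upright. The base corners in the crop are at (89,60), (370,54), (362,512) and (114,517), with the dowel rings at (229,112) and (238,467).

Run:
```python
from m import *
C,im=load('w9')
s=lambda a:(np.array(a)+.5)/2.7-.5+[235,20]
p=onz(C,s([[89,60],[370,54],[362,512],[114,517]]),34); print(p.round(1),p.mean(0))
for a,b in((0,3),(1,2)): e=p[a]-p[b]; print(np.arctan2(-e[0],e[1]),np.linalg.norm(e))
for a,b in((1,0),(2,3)): e=p[a]-p[b]; print(np.arctan2(e[1],e[0]),np.linalg.norm(e))
d=onz(C,s([[229,112],[238,467]]),34); e=d[0]-d[1]; print(d,d.mean(0),np.arctan2(-e[0],e[1]))
d=onz(C,s([[230,93],[237,476]]),56); e=d[0]-d[1]; print('tips',d,d.mean(0),np.arctan2(-e[0],e[1]))
H=cv2.cvtColor(im,cv2.COLOR_BGR2HSV).astype(int)
for q in s([[229,112],[238,467]]):
    m=blob((H[...,0]>19)&(H[...,0]<34)&(H[...,1]>90),q,14); v,u=np.nonzero(m); c=np.c_[u,v].astype(np.float32); k=cv2.minEnclosingCircle(c); print(k,m.sum(),onz(C,[k[0]],34))
```

```text
[[469.7 102.5  34. ]
 [553.5 104.1  34. ]
 [555.6 -34.9  34. ]
 [472.6 -36.5  34. ]] [512.86635962  33.80887517  34.        ]
0.020987953500930905 139.08380955196435
0.01573021357297218 139.00823664416254
0.018499759798581813 83.74402789404594
0.019411369963962023 83.01300604042862
[[511.43746087  87.83581682  34.        ]
 [514.16283998 -19.79612775  34.        ]] [512.80015043  34.01984453  34.        ] 0.025315874991021198
tips [[511.81055821  88.11787985  56.        ]
 [513.7421173  -19.30193337  56.        ]] [512.77633775  34.40797324  56.        ] 0.017979466668264204
((314.0, 62.0), 5.099119663238525) 39 [[506.96208323  87.21222126  34.        ]]Traceback (most recent call last):
  File "<stdin>", line 11, in <module>
  File "m.py", line 5, in blob
    n,l,s,c=cv2.connectedComponentsWithStats(m); i=1+np.argmax(s[1:,4]); return l==i
                                                     ~~~~~~~~~^^^^^^^^^
    return _wrapfunc(a, 'argmax', axis=axis, out=out, **kwds)
    return bound(*args, **kwds)
ValueError: attempt to get argmax of an empty sequence
```

```bash
python3 steer.py '[0, 0, 0, 7, 0.5, -3.4, 0.8, 0, 0, 0, 7, 0.5, 0, 0.8, 0, 0, 0, 7, 0.5, 0, 0.8, 0, 0, 0, 7, 0.5, 0, 0.8, 0, 0, 0, 7, 0.5, 0, 0.8]'
python3 steer.py '[0, 0, 0, 7, 0.5, 0, 0.8, 0, 0, 0, 5.6, 0.5, 0, 0.8, 0, 0, -0.4825, 0, 0, 0, 0.8, 0, 0, -0.4825, 0, 0, 0, 0.8, 0, 0, 0, 0, 0, 0, 0.8]'
python3 - <<'E'
from m import *
C,im=shot('wrist','w10'); S=r.sense(); print(S['eef_pos'],S['tcp_rot'])
H=cv2.cvtColor(im,cv2.COLOR_BGR2HSV).astype(int); h,s,v=H[...,0],H[...,1],H[...,2]
g=cv2.projectPoints(np.array([[530,271.6,88.]]),C[2],C[3],C[0],C[1])[0].ravel(); print(g,H[int(g[1]),int(g[0])])
for sm in(120,140):
  m=blob((s<sm)&(v>130),g,75); print(m.sum(),m.nonzero()[0].min(),m.nonzero()[0].max(),m.nonzero()[1].min(),m.nonzero()[1].max()); rect(C,m,88)
cv2.imwrite('pics/w10c.png',cv2.resize(im[0:260,200:440],None,fx=2.3,fy=2.3,interpolation=2))
E
```

```text
clock: 13.88
eef_pos: [524.3, 132.7, 230.0]
tcp_rot: [-3.142, -0.0, 1.572]
contact_force: [0.3, 0.3, 0.5]
opening: 0.799
grasp_force: 0.0
clock: 14.3
eef_pos: [529.1, 194.7, 229.6]
tcp_rot: [-3.141, -0.0, 1.771]
contact_force: [-0.6, -0.4, 0.4]
opening: 0.801
grasp_force: 0.0
[529.209564   194.13868591 229.62852054] [-3.14098006e+00 -1.35253140e-04  1.76402564e+00]
[342.99237231 134.0984099 ] [ 24  80 169]
2652 83 183 334 362
rect ((533.4899291992188, 271.88922119140625), (19.987049102783203, 71.99469757080078), 11.056411743164062) long axis deg from y 11.056372
3479 81 187 325 365
rect ((531.050048828125, 270.65802001953125), (27.471166610717773, 76.67214965820312), 9.990723609924316) long axis deg from y 9.990726
```

The lid's bar measures 20.0 x 72.0 mm after pixel loss, against 22 x 74 expected, at (533,272) with yaw 11.06°.

In the tool's units: 40 mm is 8, 37.8 mm is 7.56.

```bash
python3 steer.py '[0, 0, 0, 7.56, 1.86, 0, 0.7, 0, 0, 0, 7.56, 1.88, 2, 0.6, 0, 0, 0, 0, 0, 8, 0.6, 0, 0, 0, 0, 0, 8, 0.6, 0, 0, 0, 0, 0, 0, 0.6]'
python3 - <<'E'
from m import *
C,im=shot('wrist','w11'); S=r.sense(); print(S['eef_pos'],S['tcp_rot'])
H=cv2.cvtColor(im,cv2.COLOR_BGR2HSV).astype(int); h,s,v=H[...,0],H[...,1],H[...,2]
g=cv2.projectPoints(np.array([[533,272,88.]]),C[2],C[3],C[0],C[1])[0].ravel(); print(g)
m=blob((s<120)&(v>100),g,110); print(m.sum(),m.nonzero()[0].min(),m.nonzero()[0].max(),m.nonzero()[1].min(),m.nonzero()[1].max()); rect(C,m,88)
E
```

```text
clock: 14.77
eef_pos: [529.2, 269.4, 133.1]
tcp_rot: [-3.131, 0.003, 1.762]
contact_force: [-2.0, -1.6, -0.3]
opening: 0.602
grasp_force: 0.0
[530.69230624 269.61001317 136.43372158] [-3.13354354e+00  2.20017122e-03  1.76149907e+00]
[329.90135552 275.27168595]
4027 206 331 311 352
rect ((533.1773681640625, 273.809326171875), (20.78443145751953, 70.5063247680664), 11.113067626953125) long axis deg from y 11.113104
```

```bash
python3 steer.py '[0, 0, 0, 0, 0, 4, 0.6, 0, 0, 0, 0, 0, 4, 0.6, 0, 0, 0, 0, 0, 0, 0.5, 0, 0, 0, 0, 0, 0, 0.5, 0, 0, 0, 0, 0, 0, 0.5]' 60
python3 - <<'E'
from m import *
C,im=shot('wrist','w12'); S=r.sense(); print(S['eef_pos'],S['tcp_rot'])
H=cv2.cvtColor(im,cv2.COLOR_BGR2HSV).astype(int); h,s,v=H[...,0],H[...,1],H[...,2]
g=cv2.projectPoints(np.array([[533,272,88.]]),C[2],C[3],C[0],C[1])[0].ravel(); print(g)
m=blob((s<120)&(v>100),g,130); print(m.sum(),m.nonzero()[0].min(),m.nonzero()[0].max(),m.nonzero()[1].min(),m.nonzero()[1].max()); rect(C,m,88)
E
```

```text
clock: 15.23
eef_pos: [534.9, 271.0, 102.2]
tcp_rot: [3.139, -0.001, 1.763]
contact_force: [0.1, 0.4, -0.1]
opening: 0.5
grasp_force: 0.0
[534.9673593  271.07003716 102.16367195] [ 3.13871355e+00 -8.47290757e-04  1.76283952e+00]
[317.01440461 303.47147678]
5626 221 368 294 342
rect ((533.1152954101562, 273.79974365234375), (20.621191024780273, 70.95552062988281), 11.002912521362305) long axis deg from y 11.002902
```

In the tool's units: 2.4 mm is 0.48, -1.9 mm is -0.38.

```bash
python3 steer.py '[0, 0, 0, 0.48, -0.38, 2, 0.5, 0, 0, 0, 0, 0, 1.8, 0.45, 0, 0, 0, 0, 0, 0, 0.4, 0, 0, 0, 0, 0, 0, 0.4]' 60
python3 steer.py '[0, 0, 0, 0, 0, 0, 0.32, 0, 0, 0, 0, 0, 0, 0.2, 0, 0, 0, 0, 0, 0, 0.1, 0, 0, 0, 0, 0, 0, 0.1, 0, 0, 0, 0, 0, 0, 0.1]' 60
python3 steer.py '[0, 0, 0, 0, 0, 0, 0.1, 0, 0, 0, 0, 0, 0, 0.1, 0, 0, 0, 0, 0, 0, 0.1]'
```

```text
clock: 15.62
eef_pos: [530.7, 272.4, 80.0]
tcp_rot: [-3.14, 0.0, 1.764]
contact_force: [-0.3, -0.9, -0.2]
opening: 0.398
grasp_force: 0.0
clock: 16.03
eef_pos: [531.6, 272.8, 80.9]
tcp_rot: [3.141, -0.0, 1.764]
contact_force: [-0.1, 0.6, -0.5]
opening: 0.245
grasp_force: 61.1
clock: 16.28
eef_pos: [531.6, 272.8, 81.0]
tcp_rot: [3.141, -0.0, 1.764]
contact_force: [1.1, 1.5, 0.1]
opening: 0.246
grasp_force: 61.1
```

Run:
```python
from m import *
C,im=shot('wrist','w13'); S=r.sense(); e=S['eef_pos']; print(e)
y=S['tcp_rot'][2]; ax=np.array([np.cos(y),np.sin(y),0]); ay=np.array([np.sin(y),-np.cos(y),0])
B=cv2.GaussianBlur(im,(3,3),0).astype(np.float32)
def prof(org,z,a,b,ts,off):
    t=np.arange(*ts,.25); acc=0
    for o in off:
        P=np.array([*org[:2],z])+t[:,None]*a+o*b; q=cv2.projectPoints(P,C[2],C[3],C[0],C[1])[0].reshape(-1,2).astype(np.float32)
        acc=acc+cv2.remap(B,q[:,0:1].copy(),q[:,1:2].copy(),1)[:,0]
    g=np.linalg.norm(np.gradient(acc,axis=0),axis=1)/len(off)
    k=[i for i in range(2,len(t)-2) if g[i]==g[i-2:i+3].max() and g[i]>2.5]; return [(t[i],round(float(g[i]),1)) for i in k]
print('bar end',prof(e,88,ax,ay,(20,50),(-6,-3,0,3,6)))
print('lid edge far',prof(e,56,ax,ay,(50,90),(-30,-20,-10,10,20,30)))
for s in(50,60): print('lid sides',s,prof(e,56,ay,ax,(-60,-30),(s,)),prof(e,56,ay,ax,(30,60),(s,)))
C,im=load('w9'); B=cv2.GaussianBlur(im,(3,3),0).astype(np.float32)
c=np.array([512.8,34,0]); y=.02; bx=np.array([-np.sin(y),np.cos(y),0]); by=np.array([np.cos(y),np.sin(y),0])
print('base far',prof(c,34,bx,by,(50,90),(-30,-20,-10,15,25,30)),'near',prof(c,34,bx,by,(-90,-60),(-30,-20,-10,10,20,30)))
for s in(-50,-40,0,40,50,60): print('base sides',s,prof(c,34,by,bx,(-60,-36),(s,)),prof(c,34,by,bx,(36,60),(s,)))
```

```text
[531.62112366 272.77814722  80.94298748]
bar end [(np.float64(37.0), 15.0), (np.float64(43.0), 30.0), (np.float64(47.5), 9.8)]
lid edge far [(np.float64(68.25), 6.0), (np.float64(69.5), 26.5)]
lid sides 50 [(np.float64(-40.75), 8.2)] [(np.float64(32.25), 2.7), (np.float64(40.5), 9.1), (np.float64(42.0), 19.8)]
lid sides 60 [(np.float64(-55.25), 2.8), (np.float64(-42.25), 15.6), (np.float64(-41.0), 10.0), (np.float64(-39.75), 3.3)] [(np.float64(33.0), 3.1), (np.float64(40.0), 8.0), (np.float64(41.5), 12.6), (np.float64(43.5), 19.6)]
base far [(np.float64(69.75), 9.9)] near [(np.float64(-70.0), 5.7)]
base sides -50 [(np.float64(-41.75), 6.3)] [(np.float64(41.75), 5.7)]
base sides -40 [(np.float64(-42.0), 6.4)] [(np.float64(41.5), 6.0)]
base sides 0 [(np.float64(-41.75), 6.8)] [(np.float64(42.0), 3.6), (np.float64(47.75), 11.7), (np.float64(48.0), 11.7)]
base sides 40 [(np.float64(-42.25), 3.7)] [(np.float64(42.25), 4.1), (np.float64(46.75), 11.1)]
base sides 50 [(np.float64(-42.0), 3.5)] [(np.float64(42.0), 4.3), (np.float64(46.5), 10.5)]
base sides 60 [(np.float64(-42.25), 3.7)] [(np.float64(42.0), 3.8), (np.float64(46.75), 11.2)]
```

Careful with the scale: shifts go in units of 5 mm and turns go in units of 0.2 rad. That gives: -25 mm is -5, -15 mm is -3.

```bash
python3 steer.py '[0, 0, 0, 0, 0, -1, 0.1, 0, 0, 0, 0, 0, -3, 0.1, 0, 0, 0, 0, 0, -5, 0.1, 0, 0, 0, 0, 0, -5, 0.1, 0, 0, 0, 0, 0, -5, 0.1]' 80
python3 steer.py '[0, 0, 0, 0, 0, -3, 0.1, 0, 0, 0.3, 0, 0, 0, 0.1, 0, 0, 0.3, 0, 0, 0, 0.1, 0, 0, 0.265, 0, 0, 0, 0.1, 0, 0, 0, 0, 0, 0, 0.1]'
python3 steer.py '[0, 0, 0, -3, -0.4, 0, 0.1, 0, 0, 0, -5, -0.58, 0, 0.1, 0, 0, 0, -6, -0.6, 0, 0.1, 0, 0, 0, -6, -0.6, 0, 0.1, 0, 0, 0, -6, -0.6, 0, 0.1]'
python3 steer.py '[0, 0, 0, -6, -0.6, 0, 0.1, 0, 0, 0, -6, -0.6, 0, 0.1, 0, 0, 0, -5, -0.4, 0, 0.1, 0, 0, 0, -3, -0.2, 0, 0.1, 0, 0, 0, -1.66, -0.2, 0, 0.1]'
python3 steer.py '[0, 0, 0, 0, 0, 0, 0.1, 0, 0, 0, 0, 0, 0, 0.1, 0, 0, 0, 0, 0, 0, 0.1, 0, 0, 0, 0, 0, 0, 0.1, 0, 0, 0, 0, 0, 0, 0.1]'
```

```text
clock: 16.75
eef_pos: [530.3, 272.1, 176.2]
tcp_rot: [-3.139, 0.001, 1.764]
contact_force: [0.5, 0.5, -3.6]
opening: 0.241
grasp_force: 78.8
clock: 17.17
eef_pos: [530.6, 272.2, 190.6]
tcp_rot: [-3.14, 0.001, 1.588]
contact_force: [-0.1, 0.1, -4.0]
opening: 0.247
grasp_force: 78.9
clock: 17.58
eef_pos: [518.9, 140.5, 190.4]
tcp_rot: [-3.14, 0.001, 1.593]
contact_force: [0.9, -0.0, -4.0]
opening: 0.247
grasp_force: 78.9
clock: 18.0
eef_pos: [511.2, 31.5, 190.6]
tcp_rot: [-3.14, 0.001, 1.591]
contact_force: [0.0, 0.3, -3.1]
opening: 0.243
grasp_force: 78.9
clock: 18.42
eef_pos: [512.3, 34.8, 190.7]
tcp_rot: [-3.141, -0.0, 1.592]
contact_force: [-0.6, 0.4, -3.4]
opening: 0.243
grasp_force: 78.9
```

Run:
```python
from m import *
C,im=shot('wrist','w14'); S=r.sense(); e=S['eef_pos']; print(e,S['tcp_rot'])
y=S['tcp_rot'][2]; ax=np.array([np.cos(y),np.sin(y),0]); ay=np.array([np.sin(y),-np.cos(y),0])
B=cv2.GaussianBlur(im,(3,3),0).astype(np.float32)
def prof(org,z,a,b,ts,off):
    t=np.arange(*ts,.25); acc=0
    for o in off:
        P=np.array([*org[:2],z])+t[:,None]*a+o*b; q=cv2.projectPoints(P,C[2],C[3],C[0],C[1])[0].reshape(-1,2).astype(np.float32)
        acc=acc+cv2.remap(B,q[:,0:1].copy(),q[:,1:2].copy(),1)[:,0]
    g=np.linalg.norm(np.gradient(acc,axis=0),axis=1)/len(off)
    return [(float(t[i]),round(float(g[i]),1)) for i in range(2,len(t)-2) if g[i]==g[i-2:i+3].max() and g[i]>2.5]
zl=e[2]-80.95
print('bar end',prof(e,88+zl,ax,ay,(20,50),(-6,-3,0,3,6)))
for s in(-30,0,30): print('lid edge far',prof(e,56+zl,ax,ay,(50,90),(s-3,s,s+3)))
for s in(35,45,50,60,65): print('lid sides',s,prof(e,56+zl,ay,ax,(-60,-30),(s,)),prof(e,56+zl,ay,ax,(30,60),(s,)))
```

```text
[512.2731388   34.66472655 190.73013829] [-3.14150354e+00 -8.65124818e-05  1.59211222e+00]
bar end [(37.0, 5.7), (43.25, 12.3), (47.75, 8.4)]
lid edge far [(68.5, 8.0), (69.75, 13.4), (70.75, 9.2)]
lid edge far [(51.5, 9.6), (68.5, 8.2), (69.75, 31.1)]
lid edge far [(52.75, 16.4), (68.25, 5.9), (70.0, 21.0)]
lid sides 35 [(-41.0, 12.9)] [(41.75, 12.3)]
lid sides 45 [(-41.0, 12.2)] [(31.75, 2.6), (41.75, 13.1)]
lid sides 50 [(-40.75, 9.1)] [(40.0, 2.5), (41.5, 13.0)]
lid sides 60 [(-42.0, 15.8), (-40.75, 10.6)] [(40.25, 9.6), (41.5, 14.7), (42.75, 12.8)]
lid sides 65 [(-42.0, 15.6), (-40.75, 10.1), (-39.5, 3.3)] [(40.25, 9.6), (41.5, 14.7), (42.75, 13.1), (44.75, 21.4)]
```

In the tool's units: -0.5 mm is -0.1, 15 mm is 3.

```bash
python3 steer.py '[0, 0, 0, -0.1, 0, 2, 0.1, 0, 0, 0, 0, 0, 3, 0.1, 0, 0, 0, 0, 0, 3, 0.1, 0, 0, 0, 0, 0, 1.6, 0.1, 0, 0, 0, 0, 0, 0, 0.1]'
python3 steer.py '[0, 0, 0, 0, 0, 0, 0.1, 0, 0, 0, 0, 0, 0, 0.1, 0, 0, 0, 0, 0, 0, 0.1]'
python3 steer.py '[0, 0, 0, 0, 0, 0.4, 0.1, 0, 0, 0, 0, 0, 0.4, 0.1, 0, 0, 0, 0, 0, 0, 0.1, 0, 0, 0, 0, 0, 0, 0.1]'
python3 steer.py '[0, 0, 0, 0, 0, 0.4, 0.1, 0, 0, 0, 0, 0, 0.4, 0.1, 0, 0, 0, 0, 0, 0, 0.1, 0, 0, 0, 0, 0, 0, 0.1]'
```

```text
clock: 18.88
eef_pos: [510.8, 33.5, 140.6]
tcp_rot: [-3.138, 0.0, 1.591]
contact_force: [-0.6, 0.2, -3.3]
opening: 0.247
grasp_force: 78.7
clock: 19.13
eef_pos: [512.9, 33.5, 143.5]
tcp_rot: [3.14, -0.0, 1.591]
contact_force: [0.4, -0.0, -2.9]
opening: 0.247
grasp_force: 78.7
clock: 19.47
eef_pos: [512.2, 33.4, 138.8]
tcp_rot: [-3.142, 0.0, 1.591]
contact_force: [0.6, -0.6, -3.2]
opening: 0.247
grasp_force: 78.8
clock: 19.8
eef_pos: [512.1, 33.4, 134.6]
tcp_rot: [-3.141, 0.0, 1.591]
contact_force: [-0.2, 0.0, -4.0]
opening: 0.245
grasp_force: 78.8
```

In the tool's units: 0.6 mm is 0.12, 0.3 mm is 0.06.

```bash
python3 steer.py '[0, 0, 0, 0.12, 0.06, 0.3, 0.1, 0, 0, 0, 0, 0, 0.3, 0.1, 0, 0, 0, 0, 0, 0, 0.1, 0, 0, 0, 0, 0, 0, 0.1]'
python3 steer.py '[0, 0, 0, 0, 0, 0.3, 0.1, 0, 0, 0, 0, 0, 0.3, 0.1, 0, 0, 0, 0, 0, 0, 0.1, 0, 0, 0, 0, 0, 0, 0.1]'
```

```text
clock: 20.13
eef_pos: [512.4, 34.0, 131.6]
tcp_rot: [-3.141, -0.0, 1.591]
contact_force: [1.0, 0.9, -3.8]
opening: 0.241
grasp_force: 78.8
clock: 20.47
eef_pos: [512.4, 34.0, 128.7]
tcp_rot: [-3.141, 0.0, 1.591]
contact_force: [-0.0, 0.0, -4.2]
opening: 0.244
grasp_force: 78.9
```

In the tool's units: 2 mm is 0.4.

```bash
python3 steer.py '[0, 0, 0, 0, 0, 0.4, 0.1, 0, 0, 0, 0, 0, 0.4, 0.1, 0, 0, 0, 0, 0, 0.4, 0.1, 0, 0, 0, 0, 0, 0, 0.1, 0, 0, 0, 0, 0, 0, 0.1]'
python3 steer.py '[0, 0, 0, 0, 0, 0.4, 0.1, 0, 0, 0, 0, 0, 0.4, 0.1, 0, 0, 0, 0, 0, 0.3, 0.1, 0, 0, 0, 0, 0, 0, 0.1, 0, 0, 0, 0, 0, 0, 0.1]'
```

```text
clock: 20.88
eef_pos: [512.4, 34.0, 122.6]
tcp_rot: [-3.141, 0.0, 1.591]
contact_force: [0.2, 0.1, -3.7]
opening: 0.245
grasp_force: 78.8
clock: 21.3
eef_pos: [512.5, 34.0, 117.1]
tcp_rot: [-3.141, -0.0, 1.591]
contact_force: [-0.4, -0.4, -3.8]
opening: 0.243
grasp_force: 78.8
```

In the tool's units: 1 mm is 0.2.

```bash
python3 steer.py '[0, 0, 0, 0, 0, 0.2, 0.1, 0, 0, 0, 0, 0, 0, 0.1, 0, 0, 0, 0, 0, 0, 0.1]'
python3 steer.py '[0, 0, 0, 0, 0, 0.2, 0.1, 0, 0, 0, 0, 0, 0, 0.1, 0, 0, 0, 0, 0, 0, 0.1]'
python3 steer.py '[0, 0, 0, 0, 0, 0.1, 0.1, 0, 0, 0, 0, 0, 0, 0.1, 0, 0, 0, 0, 0, 0, 0.1]'
```

```text
clock: 21.55
eef_pos: [512.5, 34.0, 116.3]
tcp_rot: [-3.142, 0.0, 1.591]
contact_force: [0.1, -0.2, -3.9]
opening: 0.244
grasp_force: 78.9
clock: 21.8
eef_pos: [512.5, 34.0, 115.2]
tcp_rot: [-3.141, -0.0, 1.591]
contact_force: [-0.3, 0.0, -4.4]
opening: 0.241
grasp_force: 78.9
clock: 22.05
eef_pos: [512.7, 34.0, 114.9]
tcp_rot: [3.141, -0.0, 1.591]
contact_force: [0.2, 0.3, -0.1]
opening: 0.245
grasp_force: 79.2
```

```bash
python3 steer.py '[0, 0, 0, 0, 0, 0.1, 0.1, 0, 0, 0, 0, 0, 0, 0.1, 0, 0, 0, 0, 0, 0, 0.1, 0, 0, 0, 0, 0, 0, 0.1]'
python3 steer.py '[0, 0, 0, 0, 0, 0.08, 0.1, 0, 0, 0, 0, 0, 0, 0.1, 0, 0, 0, 0, 0, 0, 0.1, 0, 0, 0, 0, 0, 0, 0.1]'
```

```text
clock: 22.38
eef_pos: [512.8, 34.0, 114.9]
tcp_rot: [3.141, -0.0, 1.591]
contact_force: [-1.2, 0.2, 5.3]
opening: 0.243
grasp_force: 80.1
clock: 22.72
eef_pos: [512.9, 34.0, 114.8]
tcp_rot: [3.141, -0.0, 1.591]
contact_force: [-2.2, -0.6, 10.5]
opening: 0.244
grasp_force: 80.9
```

```bash
python3 steer.py '[0, 0, 0, 0, -0.06, 0.08, 0.1, 0, 0, 0, 0, 0, 0, 0.1, 0, 0, 0, 0, 0, 0, 0.1, 0, 0, 0, 0, 0, 0, 0.1, 0, 0, 0, 0, 0, 0, 0.1]'
python3 steer.py '[0, 0, 0, 0, 0, 0, 0.1, 0, 0, 0, 0, 0, 0, 0.1, 0, 0, 0, 0, 0, 0, 0.1, 0, 0, 0, 0, 0, 0, 0.1, 0, 0, 0, 0, 0, 0, 0.1]'
```

```text
clock: 23.13
eef_pos: [512.8, 34.0, 114.8]
tcp_rot: [3.14, -0.0, 1.591]
contact_force: [-3.0, -0.8, 13.8]
opening: 0.243
grasp_force: 81.5
clock: 23.55
eef_pos: [512.9, 34.0, 114.8]
tcp_rot: [3.14, -0.0, 1.591]
contact_force: [-2.2, -1.2, 15.2]
opening: 0.246
grasp_force: 81.5
```

```bash
python3 steer.py '[0, 0, 0, 0, -0.06, 0, 0.1, 0, 0, 0, 0, 0, 0, 0.1, 0, 0, 0, 0, 0, 0, 0.1, 0, 0, 0, 0, 0, 0, 0.1, 0, 0, 0, 0, 0, 0, 0.1]'
python3 steer.py '[0, 0, 0, 0, 0, 0, 0.1, 0, 0, 0, 0, 0, 0, 0.1, 0, 0, 0, 0, 0, 0, 0.1]'
python3 -c "
from h import *
L=[]
for i in range(4): r.grab_frame('top'); L.append(r.sense()['contact_force'])
print(np.mean(L,0),r.sense()['wrist_torque'],r.sense()['eef_pos'])"
```

```text
clock: 23.97
eef_pos: [512.8, 34.0, 114.8]
tcp_rot: [3.14, -0.0, 1.591]
contact_force: [-2.3, -0.2, 13.3]
opening: 0.243
grasp_force: 81.2
clock: 24.22
eef_pos: [512.8, 34.0, 114.8]
tcp_rot: [3.14, -0.0, 1.591]
contact_force: [-1.1, -0.0, 13.2]
opening: 0.249
grasp_force: 81.2
[-1.32858372 -0.49557677 13.42379655] [-0.04368388  0.94584174 -0.01207981] [512.82597845  34.04018491 114.82374355]
```

In the tool's units: 0.15 mm is 0.03, 0.004 rad is 0.02.

```bash
python3 steer.py '[0.02, 0, 0, 0, 0, 0.03, 0.1, 0, 0, 0, 0, 0, 0, 0.1, 0, 0, 0, 0, 0, 0, 0.1, 0, 0, 0, 0, 0, 0, 0.1, 0, 0, 0, 0, 0, 0, 0.1]'
python3 -c "
from h import *
L=[];T=[]
for i in range(4): r.grab_frame('top'); s=r.sense(); L.append(s['contact_force']); T.append(s['wrist_torque'])
print(np.mean(L,0),np.mean(T,0),s['eef_pos'],s['tcp_rot'])"
```

```text
clock: 24.83
eef_pos: [512.9, 34.0, 114.8]
tcp_rot: [-3.14, -0.0, 1.591]
contact_force: [-2.8, -0.2, 14.9]
opening: 0.242
grasp_force: 81.5
[-3.23689433 -0.61257347 14.59091042] [-0.08647062  0.70923623 -0.0102335 ] [512.88164498  34.04946288 114.81726508] [-3.13962988e+00 -5.55954615e-05  1.59082525e+00]
```

In the tool's units: -0.3 mm is -0.06, 0.05 mm is 0.01, -0.002 rad is -0.01.

```bash
python3 steer.py '[-0.01, 0, 0, 0, -0.06, 0.01, 0.1, 0, 0, 0, 0, 0, 0, 0.1, 0, 0, 0, 0, 0, 0, 0.1, 0, 0, 0, 0, 0, 0, 0.1, 0, 0, 0, 0, 0, 0, 0.1]'
python3 -c "
from h import *
L=[];T=[]
for i in range(4): r.grab_frame('top'); s=r.sense(); L.append(s['contact_force']); T.append(s['wrist_torque'])
print(np.mean(L,0),np.mean(T,0),s['eef_pos'],s['tcp_rot'])"
```

```text
clock: 25.45
eef_pos: [512.8, 34.0, 114.8]
tcp_rot: [3.141, -0.0, 1.591]
contact_force: [-1.0, -0.2, 13.5]
opening: 0.246
grasp_force: 81.5
[-1.89476706 -0.61859905 14.32123327] [-0.08149783  0.75302282 -0.02500413] [512.83614298  34.00398027 114.80949391] [ 3.14112834e+00 -2.03457464e-05  1.59080153e+00]
```

Vertical (roll 3.141), seated at z = 33.9 mm and steady at about 14.3 N. I'll hand it in.

```bash
python3 steer.py '[0, 0, 0, 0, 0, 0.01, 0.1, 0, 0, 0, 0, 0, 0, 0.1, 0, 0, 0, 0, 0, 0, 0.1, 0, 0, 0, 0, 0, 0, 0.1]'; python3 -c "
from rig import r
print(r.sign_off())"
```

```text
clock: 25.98
eef_pos: [512.8, 34.0, 114.8]
tcp_rot: [3.141, -0.0, 1.591]
contact_force: [-2.0, 0.1, 14.5]
opening: 0.244
grasp_force: 81.6
the job is handed in; nothing more can be done
None
```

The beakers are nested upright in the case, and the arm still grips the bar, pressing down with about 14.5 N at hand-in (26 s); the lid's measured height puts the halves together, but I took no picture of the seam.

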